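# Register the cutting die against the stops

## Task

Push the large die board along the bench, without picking it up, until it is home in the corner of the stops: one long side flat against the aluminium rail and its end up against the steel stop block. Only push it, with the fingertips or the outside of the fingers; never lift or tip it. Leave everything else on the bench where it is, and finish with the hand clear.

Things in the scene. Friction and masses are not known exactly. Their poses are not given: they have to be found in the camera images.
- die: the large die board to push: plain plywood, 140 (its y) x 95 (its x) x 18 mm thick, with a steel knife outline round a dark pad in the middle of its top (64 x 107 mm, to 24 mm high); 0.2 to 0.35 kg, loose. Origin: centre of its underside. Starts on the robot's side of the rail and the -y side of the stop block, its y within 40 degrees of the rail's y. Either long side may meet the rail
- rail: aluminium stop rail screwed to the bench, 460 mm long, 20 mm wide (its x), 25 mm high. Origin on the underside, on the rail's centre line; along its own y the rail runs from -280 to +180 mm. The working face is the one towards the robot, at x = -10 mm in its own frame
- stop: steel stop block fixed square to the rail's working face, on the robot's side: 75 (its x) x 25 (its y) x 25 mm high, black screw knob on top to 39 mm. Origin: centre of its underside; axes parallel to the rail's. Its working face is the -y one, 12.5 mm from the origin; the die board belongs in the corner between this face and the rail's working face
- small_die: the small die board: same make, 90 x 60 mm (long side along its y), 24 mm high over all; bystander, origin at the centre of its underside
- ink: small capped ink bottle, 48 mm across, 85 mm high, standing; bystander, origin at the centre of its underside
- spool: thread spool standing on end, 48 mm across, 68 mm high; bystander, origin at the centre of its underside
- glue_jar: white jar with a steel lid, 84 mm across, 114 mm high; bystander, origin at the centre of its underside
- scissors: scissors lying flat, about 190 mm long along their y (handles to +y, 70 mm wide), 11 mm high; bystander, origin at the pivot screw, on the surface
- bone_folder: flat white bone folder, 140 (its x) x 22 x 5 mm; bystander, origin at the centre of its underside
- mallet: mallet lying on its side: handle along its x, 60 mm thick white head 100 mm towards +x, about 250 mm long; bystander, origin on the surface below the handle's middle
- tape: roll of tape lying flat, 64 mm across, 20 mm high; bystander, origin at the centre of its underside
Things that resemble listed ones, but are neither listed nor needed, are in the scene too. Leave any pink, red or turquoise look-alike of the die alone.

How it is judged:
By the outcome, as a careful person would: the job done as asked, in the order asked, and still so for the second after the job is handed in, with the robot touching nothing.
It also fails if it takes over 64 s, if anything falls off the work surface, if the arm or the gripper's body presses on something with over 40 N, if the wrist force passes 120 N, or if a joint passes its speed limit or range.

## Robot

A 6-joint arm with a two-finger parallel gripper is mounted at the origin on the work surface. World frame = base frame: x ahead of the robot, y to its left, z up, the work surface at z = 0. Lengths are in m, angles in rad, forces in N, time in s.
With the tool pointing down it reaches from about 0.325 to 0.9 m from the base axis. Payload 6.1 kg.
Tool frame: the origin (TCP) lies where the fingers leave the gripper's body, on its centre line; the fingertips stand 73 mm ahead of it and the grasp point (between the pads) lies 54 mm ahead of it; z points along the fingers, x is the direction in which the jaws open and shut, and the axes are right-handed (so a half turn about z gives the same grasp; the last joint's range is limited). The gripper opens to 85 mm and grips with 20 to 120 N. Pads are 22 mm wide; open, the fingers measure 114 mm over their backs; the gripper's body (76 mm by 85 mm) begins 54 mm behind the grasp point. The pads swing forward as they close: fully open they stand 13 mm farther back than shut.
Start: joints at [0.984, 0.22, 1.526, -0, 1.395, -0.126], TCP at [0.278, 0.56, 0.304] pointing down, gripper open.
Joint ranges: [-2.98, 2.98], [-0.91, 2.08], [0.09, 2.57], [-1.24, 4.39], [0.2, 2.65], [-2.68, 2.68]. Speed limits (rad/s): [2.57, 2.57, 3.01, 3.14, 3.14, 3.14].

## Interface

Orientations are given as a 3x3 rotation matrix whose columns are the frame's x, y, z axes.
In Python, from plant import observe, optics, ticket gives the robot as it stands. The module is installed in compiled form; this text tells all that it offers.
- The arm moves only by the tool step_arm, never from a script. Its argument "commands" is a list of rows, each an object with "delta_rot": the turn, a rotation vector about the tool's x, y, z each as a share of 8 degrees, from -1 to 1, a list of three; "translation": the shift along the tool's x, y, z each as a share of 30 mm, from -1 to 1, a list of three; "grip": the gripper command: -1 is shut, 1 is fully open, values between are in proportion. A call has exactly 8 rows; each row shifts and turns the commanded pose from where the row before left it, along the tool's axes as they then stand; what a row does not reach is not made up. A row lasts 1/8 s, in which the tool goes at most 62.5 mm and 10.7 degrees, less where a joint would pass 70% of its speed; a pose out of reach is approached as far as the arm can. A call with a number of a shift or a turn outside -1 to 1 is refused whole. A call with a gripper value outside its range is refused whole. The fingers move at their own pace and stop on an object; "grip_force" is the grip in N (left out, the last holds). Time passes only in rows, so rows that do not move let the fingers close, or fill a call up. It gives the time, the measured TCP pose, the force and the opening at its end, in the units of the state.
- observe(): the state, without advancing time (a new reading comes with each control period).
- optics.grab_frame(name): name is "scene" or "top" or "wrist"; returns (picture, depth): 480x640x3 uint8, blue, green, red; 480x640 float32, m along the optical axis (not along the pixel's ray), 0 where there is no reading.
- optics.camera_model(name): a dict with "K" (3x3 intrinsics, pixels), "position" and "attitude" of the camera in the world. Camera axes: x right, y up, looking along -z (the intrinsics and any distortion apply to the point x, -y, -z); pixel columns grow to the right and rows downward; lengths in m; the calibration is good to about 2 mm. A picture is of the moment at which its call begins: read the wrist's pose just before it. camera_model takes no time and is no camera call; for the wrist camera it gives the pose at the moment of the call.
- ticket.hand_in(): hands the job in, once; it reports no verdict.
The state is a dict: "time": time; "q": joint angles; "joint_velocities": joint speeds; "effort": joint torques, N m; "tool_pos": TCP position; "tcp_rot": TCP orientation; "ft_force": force on the tool from outside, world axes, zero at the start; "moment": the same for the moment, N m; "opening": finger opening in m.
Only numpy, scipy, OpenCV 4.12 (cv2) and the standard library are available. Lean on these libraries where they do the work, as an engineer would, in place of code of your own. Each camera call takes 0.05 s, during which the arm holds its last target.

## Working session

There is one attempt and no reset: what is moved stays moved. The work goes in short steps, Python scripts to look and compute and a tool call to move; the robot and the scene stay as the last step left them, time stands still between calls to the robot, and variables do not carry over. Pictures are saved under pics/ and viewed, and the job is handed in when it is done.

Besides the shell and the picture viewer there is one more tool, called by a JSON object that holds its "fn" and its "kwargs", one argument or row to a line. step_arm: Moves the arm, as the interface text tells. Shift numbers are shares of 30 mm and turn numbers shares of 8 degrees, none past 1 either way. Its arguments: {"type":"object","properties":{"commands":{"type":"array","items":{"type":"object","properties":{"delta_rot":{"type":"array","items":{"type":"number"}},"translation":{"type":"array","items":{"type":"number"}},"grip":{"type":"number"}}}},"grip_force":{"type":"number"}},"required":["commands"]}

```bash
mkdir -p pics
python3 - <<'E'
from plant import observe, optics
import cv2,numpy as np
s=observe();print(s['time'],s['tool_pos'],s['tcp_rot'],s['opening'])
for n in("top","scene"):
    p,d=optics.grab_frame(n);cv2.imwrite(f'pics/{n}0.png',p);np.save(f'{n}0.npy',d)
    m=optics.camera_model(n);print(n,m)
E
```

```text
0.0 [0.27763995 0.55941297 0.30277847] [[ 4.44652152e-01  8.95702661e-01 -1.09891306e-03]
 [ 8.95701144e-01 -4.44653443e-01 -1.66638467e-03]
 [-1.98122066e-03 -2.43336155e-04 -9.99998008e-01]] 0.08575063593909915
top {'K': array([[457.02848483,   0.        , 318.33566127],
       [  0.        , 457.02848483, 240.95118321],
       [  0.        ,   0.        ,   1.        ]]), 'position': array([ 0.29563213, -0.04232209,  1.15267181]), 'attitude': array([[-0.08253175,  0.97282879, -0.2163161 ],
       [-0.99658325, -0.081264  ,  0.01476452],
       [-0.00321536,  0.21679554,  0.97621174]])}
scene {'K': array([[436.52285408,   0.        , 316.70076034],
       [  0.        , 436.52285408, 239.02854714],
       [  0.        ,   0.        ,   1.        ]]), 'position': array([1.13829772, 0.56008192, 0.66021836]), 'attitude': array([[-0.68989383, -0.43199453,  0.58088486],
       [ 0.72368027, -0.39132532,  0.56846404],
       [-0.0182584 ,  0.81255475,  0.58259884]])}
```

View pics/top0.png

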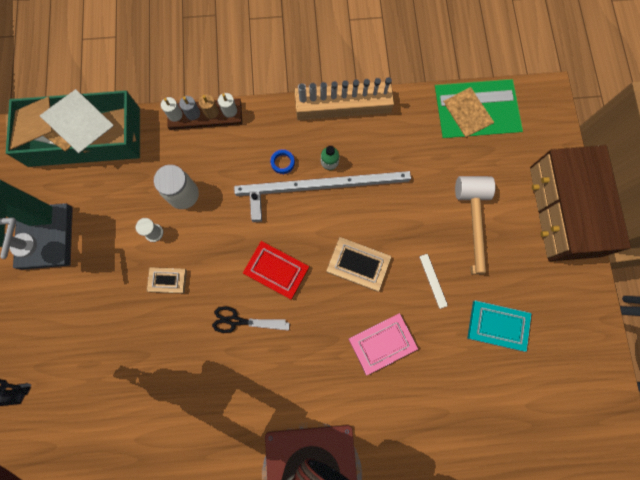

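View pics/scene0.png

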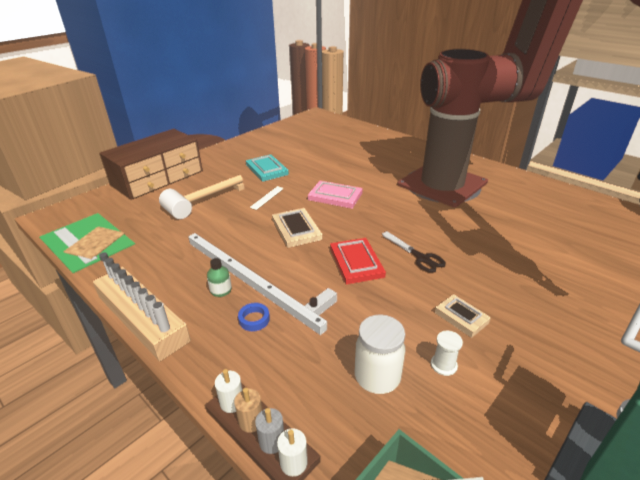

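The candidates in the top view are plywood with a dark pad at (360,264), red at (277,270), pink at (383,343), turquoise at (500,326), and small plywood at (166,280). The one at (360,264) fits: plain plywood, dark pad, large. The rail runs (235,190)–(410,177) and the stop block is at (255,206). I'll enlarge to confirm.

Run:
```python
import cv2
p=cv2.imread('pics/top0.png')
c=p[165:315,225:425];cv2.imwrite('pics/crop0.png',cv2.resize(c,(800,600),interpolation=cv2.INTER_CUBIC))
```

```text
(no output)
```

View pics/crop0.png

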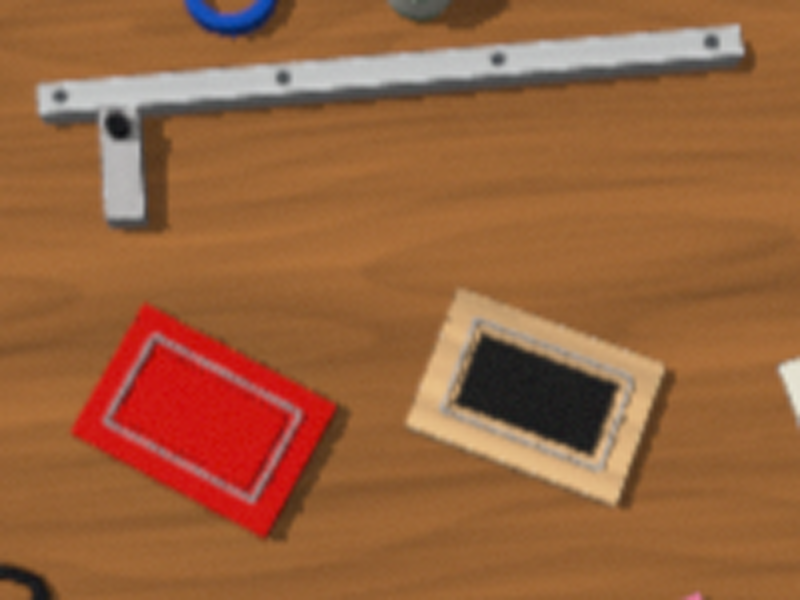

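The crop confirms it: the large plywood board with the dark pad has its top corners at crop pixels (458,290), (664,368), (618,505), (407,424). The rail and stop are clear too.

```bash
cat > h.py <<'E'
import numpy as np,cv2
from plant import observe, optics
def unproj(pts,z,name='top'):
    m=optics.camera_model(name);K=m['K'];out=[]
    for u,v in pts:
        d=m['attitude']@np.array([(u-K[0,2])/K[0,0],-(v-K[1,2])/K[1,1],-1])
        t=(z-m['position'][2])/d[2];out.append((m['position']+t*d)[:2])
    return np.array(out)
def proj(P,name='top'):
    m=optics.camera_model(name);K=m['K'];c=(np.atleast_2d(P)-m['position'])@m['attitude']
    return np.c_[K[0,0]*c[:,0]/-c[:,2]+K[0,2],-K[1,1]*c[:,1]/-c[:,2]+K[1,2]]
E
python3 - <<'E'
from h import *
f=lambda L:[(225+(u+.5)/4-.5,165+(v+.5)/4-.5) for u,v in L]
die=unproj(f([(458,290),(664,368),(618,505),(407,424)]),.018)
print('die',die.round(4).tolist(),die.mean(0))
e=np.diff(np.r_[die,die[:1]],axis=0);print(np.linalg.norm(e,axis=1),np.degrees(np.arctan2(e[:,1],e[:,0])))
r=unproj(f([(38,86),(740,25),(743,57),(41,115)]),.025);print('rail',r.round(4).tolist())
e=np.diff(np.r_[r,r[:1]],axis=0);print(np.linalg.norm(e,axis=1),np.degrees(np.arctan2(e[:,1],e[:,0])))
h=unproj(f([(60,96),(283,77),(498,59),(711,41)]),.025);print('holes',h.round(4).tolist())
e=h[0]-h[-1];print(np.degrees(np.arctan2(e[1],e[0])))
s=unproj(f([(100,108),(140,105),(145,218),(105,220)]),.025);print('stop',s.round(4).tolist())
R=unproj(f([(147,303),(338,407),(266,538),(72,433)]),.018);print('red',R.round(4).tolist())
o=unproj([(330,157),(178,188),(150,231),(440,281)],.0);print(o)
E
```

```text
die [[0.5526, -0.1131], [0.4915, -0.2379], [0.408, -0.1994], [0.4694, -0.0733]] [ 0.48039201 -0.15589878]
[0.13893606 0.09195909 0.14025075 0.09219866] [-116.08374779  155.24101419   64.02270479  -25.57938731]
rail [[0.7092, 0.1466], [0.7127, -0.3127], [0.6906, -0.3119], [0.6892, 0.1455]]
[0.45938995 0.02211846 0.45745441 0.01994445] [-89.55752024 177.84626133  90.17026087   3.14044214]
holes [[0.7011, 0.1327], [0.702, -0.0124], [0.7026, -0.1529], [0.7033, -0.2925]]
90.29120490276908
stop [[0.6908, 0.1072], [0.6907, 0.0813], [0.6147, 0.0822], [0.6155, 0.1078]]
red [[0.5606, 0.0849], [0.4838, -0.031], [0.4058, 0.0198], [0.4812, 0.1363]]
[[ 0.77924974 -0.11017584]
 [ 0.72555481  0.29959748]
 [ 0.61387888  0.37409319]
 [ 0.42188287 -0.35817658]]
```

Measured: the rail face is at x≈0.691 (yaw ≈+0.3°) and the stop face at y≈0.0815, so the target die centre is about (0.6435, 0.0115). The die is at (0.480,-0.156) with its long axis at 64°. The tool already sits at that yaw, so I'll go behind the long side that faces the robot.

{"fn": "step_arm", "kwargs": {
  "commands": [
    {"translation": [-0.75, 0.6, 0], "delta_rot": [0, 0, 0], "grip": 1},
    {"translation": [-0.75, 0.6, 0], "delta_rot": [0, 0, 0], "grip": 1},
    {"translation": [-0.75, 0.6, 0], "delta_rot": [0, 0, 0], "grip": 1},
    {"translation": [-0.75, 0.6, 0], "delta_rot": [0, 0, 0], "grip": 1},
    {"translation": [-0.75, 0.6, 0], "delta_rot": [0, 0, 0], "grip": 1},
    {"translation": [-0.75, 0.6, 0], "delta_rot": [0, 0, 0], "grip": 1},
    {"translation": [-0.75, 0.6, 0], "delta_rot": [0, 0, 0], "grip": 1},
    {"translation": [-0.75, 0.6, 0], "delta_rot": [0, 0, 0], "grip": 1}
  ]
}}

```text
time: 1.1
tool_pos: [0.3267, 0.3335, 0.3035]
tcp_rot: [[0.445, 0.896, -0.001], [0.896, -0.445, -0.001], [-0.001, -0.0, -1.0]]
ft_force: [-0.4, 1.3, 0.2]
opening: 0.0853
```

{"fn": "step_arm", "kwargs": {
  "commands": [
    {"translation": [-0.75, 0.6, 0], "delta_rot": [0, 0, 0], "grip": 1},
    {"translation": [-0.75, 0.6, 0], "delta_rot": [0, 0, 0], "grip": 1},
    {"translation": [-0.75, 0.6, 0], "delta_rot": [0, 0, 0], "grip": 1},
    {"translation": [-0.75, 0.6, 0], "delta_rot": [0, 0, 0], "grip": 1},
    {"translation": [-0.75, 0.6, 0], "delta_rot": [0, 0, 0], "grip": 1},
    {"translation": [-0.75, 0.6, 0], "delta_rot": [0, 0, 0], "grip": 1},
    {"translation": [-0.75, 0.6, 0], "delta_rot": [0, 0, 0], "grip": 1},
    {"translation": [-0.75, 0.6, 0], "delta_rot": [0, 0, 0], "grip": 1}
  ]
}}

```text
time: 2.1
tool_pos: [0.3756, 0.1084, 0.3036]
tcp_rot: [[0.445, 0.896, -0.0], [0.896, -0.445, -0.0], [-0.0, -0.0, -1.0]]
ft_force: [0.2, 0.2, 0.6]
opening: 0.0852
```

{"fn": "step_arm", "kwargs": {
  "commands": [
    {"translation": [-0.8, 0.5, 0], "delta_rot": [0, 0, 0], "grip": 1},
    {"translation": [-0.8, 0.5, 0], "delta_rot": [0, 0, 0], "grip": 1},
    {"translation": [-0.8, 0.5, 0], "delta_rot": [0, 0, 0], "grip": 1},
    {"translation": [-0.8, 0.5, 0], "delta_rot": [0, 0, 0], "grip": 1},
    {"translation": [-0.8, 0.5, 0], "delta_rot": [0, 0, 0], "grip": 1},
    {"translation": [-0.8, 0.5, 0], "delta_rot": [0, 0, 0], "grip": 1},
    {"translation": [-0.8, 0.5, 0], "delta_rot": [0, 0, 0], "grip": 1},
    {"translation": [0, 0, 0], "delta_rot": [0, 0, 0], "grip": 1}
  ]
}}

```text
time: 3.1
tool_pos: [0.3949, -0.089, 0.3035]
tcp_rot: [[0.447, 0.894, -0.001], [0.894, -0.447, 0.0], [-0.0, -0.001, -1.0]]
ft_force: [0.6, -0.2, 0.2]
opening: 0.0854
```

{"fn": "step_arm", "kwargs": {
  "commands": [
    {"translation": [-0.75, 0.5, 0.95], "delta_rot": [0, 0, 0], "grip": 1},
    {"translation": [0, 0, 1], "delta_rot": [0, 0, 0], "grip": 1},
    {"translation": [0, 0, 1], "delta_rot": [0, 0, 0], "grip": 1},
    {"translation": [0, 0, 1], "delta_rot": [0, 0, 0], "grip": 1},
    {"translation": [0, 0, 1], "delta_rot": [0, 0, 0], "grip": 1},
    {"translation": [0, 0, 1], "delta_rot": [0, 0, 0], "grip": 1},
    {"translation": [0, 0, 0.8], "delta_rot": [0, 0, 0], "grip": 1},
    {"translation": [0, 0, 0], "delta_rot": [0, 0, 0], "grip": 1}
  ]
}}

```text
time: 4.1
tool_pos: [0.3969, -0.1131, 0.0996]
tcp_rot: [[0.444, 0.896, -0.005], [0.896, -0.444, 0.003], [0.0, -0.005, -1.0]]
ft_force: [-0.3, 0.2, 0.0]
opening: 0.0856
```

Run:
```python
from h import *
s=observe();print(s['time'],s['tool_pos'],s['q'])
for n in("top","scene","wrist"):
    p,d=optics.grab_frame(n);cv2.imwrite(f'pics/{n}1.png',p)
p=cv2.imread('pics/scene1.png');w=cv2.imread('pics/wrist1.png');t=cv2.imread('pics/top1.png')
a=cv2.resize(p[130:280,230:430],(400,300));b=cv2.resize(w,(400,300));c=cv2.resize(t[165:315,225:425],(400,300))
cv2.imwrite('pics/m1.png',np.vstack([np.hstack([a,b]),np.hstack([c,a*0])]))
```

```text
4.1 [ 0.39690192 -0.11308667  0.09961749] [-4.69360923e-01 -1.96891996e-02  2.21247634e+00  3.19260898e-04
  9.54015076e-01 -1.58012504e+00]
```

View pics/m1.png

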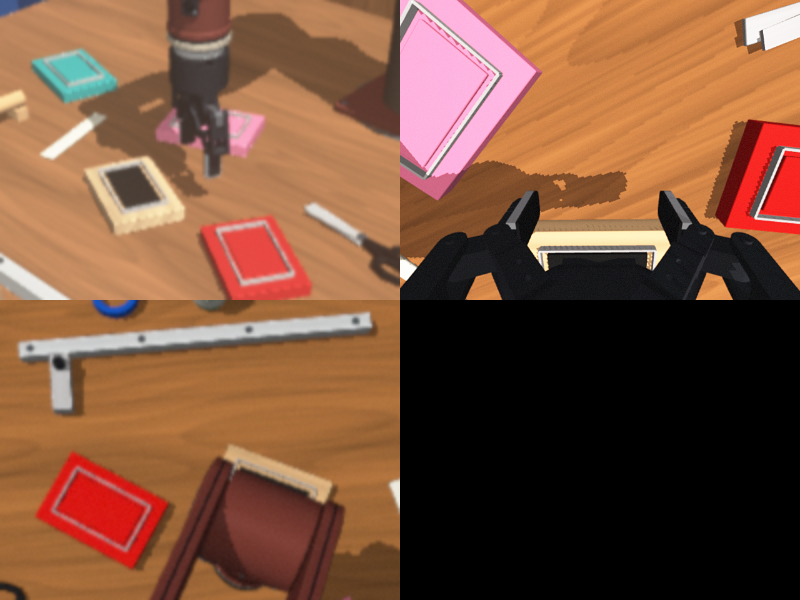

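Run:
```python
from h import *
s=observe();m=optics.camera_model('wrist');p,d=optics.grab_frame('wrist');K=m['K']
v,u=np.mgrid[0:480,0:640]
c=np.stack([(u-K[0,2])/K[0,0]*d,-(v-K[1,2])/K[1,1]*d,-d],-1)
P=c@m['attitude'].T+m['position']
T=(P-s['tool_pos'])@s['tcp_rot']
for r in (300,304,308,312,318,324,330,340): print(r,[ (np.round(T[r,k]*1000).astype(int).tolist()) for k in (190,200,208,214,428,436,445)])
# finger points mask
M=(d>0)&(abs(T[...,1])<.03)&(abs(abs(T[...,0])-.05)<.02)&(T[...,2]<.09)&(T[...,2]>.02)
print(T[M].min(0),T[M].max(0)); z=T[M][:,2];print(np.percentile(z,[50,90,99,99.9]))
k=M&(T[...,2]>np.percentile(z,90));print(T[k].min(0),T[k].max(0))
```

```text
300 [[-73, 12, 103], [-67, 12, 102], [-63, 12, 103], [-59, 12, 102], [65, 12, 102], [70, 12, 103], [75, 12, 102]]
304 [[-74, 15, 103], [-68, 14, 102], [-64, 15, 104], [-60, 15, 103], [65, 15, 103], [1, -83, -70], [75, 15, 103]]
308 [[-74, 17, 103], [-68, 18, 103], [-45, -11, 54], [-43, -11, 54], [47, -11, 53], [71, 18, 103], [75, 17, 102]]
312 [[-74, 20, 102], [-47, -12, 50], [-44, -11, 50], [-42, -11, 51], [46, -11, 51], [49, -12, 49], [75, 19, 102]]
318 [[-53, -7, 53], [-46, -11, 46], [-43, -11, 47], [-42, -9, 50], [45, -11, 46], [48, -11, 47], [54, -7, 52]]
324 [[-48, -11, 42], [-45, -11, 42], [-42, -10, 44], [-42, -6, 49], [43, -11, 42], [46, -12, 41], [50, -11, 43]]
330 [[-47, -11, 37], [-43, -11, 38], [-42, -8, 42], [-42, -4, 49], [43, -9, 41], [45, -11, 38], [48, -11, 37]]
340 [[-45, -11, 31], [-42, -10, 33], [-42, -4, 41], [-42, 0, 47], [43, -6, 39], [44, -10, 33], [46, -11, 32]]
[-0.05593148 -0.01245069  0.02006469] [0.05770584 0.01146157 0.06030361]
[0.03601653 0.05209323 0.05848096 0.05988314]
[-0.05374563 -0.01198299  0.05210593] [0.05526228 0.01134332 0.06030361]
```

Open tips stand 60 mm ahead of the TCP, so I'll use TCP z≈0.069. The gap to the die is about 36 mm. I'll descend, close the gap and start the push with a slow turn.

{"fn": "step_arm", "kwargs": {
  "commands": [
    {"translation": [0, 0, 1], "delta_rot": [0, 0, 0], "grip": 1},
    {"translation": [0, 0, 0], "delta_rot": [0, 0, 0], "grip": 1},
    {"translation": [0, 0.5, 0], "delta_rot": [0, 0, 0], "grip": 1},
    {"translation": [0, 0.5, 0], "delta_rot": [0, 0, 0], "grip": 1},
    {"translation": [0, 0.3, 0], "delta_rot": [0, 0, 0], "grip": 1},
    {"translation": [0, 0.5, 0], "delta_rot": [0, 0, -0.2], "grip": 1},
    {"translation": [0, 0.5, 0], "delta_rot": [0, 0, -0.35], "grip": 1},
    {"translation": [0, 0.5, 0], "delta_rot": [0, 0, -0.35], "grip": 1}
  ]
}}

```text
time: 5.3
tool_pos: [0.4751, -0.1511, 0.0713]
tcp_rot: [[0.326, 0.945, -0.001], [0.945, -0.326, 0.0], [-0.0, -0.001, -1.0]]
ft_force: [-3.7, 0.3, 3.1]
opening: 0.0852
```

Run:
```python
from h import *
p,d=optics.grab_frame('top')
q,_=optics.grab_frame('scene')
cv2.imwrite('pics/m2.png',np.hstack([cv2.resize(p[165:315,225:425],(400,300)),cv2.resize(q[130:280,230:430],(400,300))]))
```

```text
(no output)
```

View pics/m2.png

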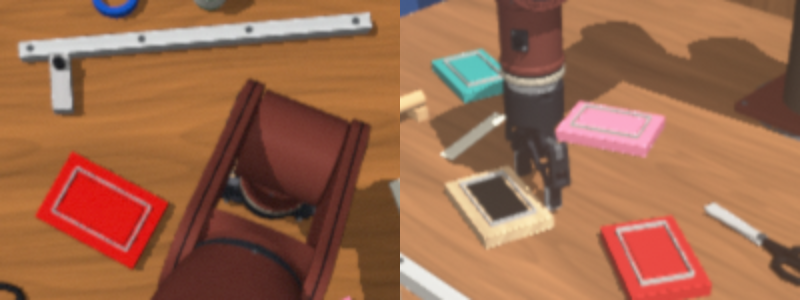

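The fingers are flat on the long side (scene view), and the die is moving well clear of the red one. I'll continue.

{"fn": "step_arm", "kwargs": {
  "commands": [
    {"translation": [0, 0.5, 0], "delta_rot": [0, 0, -0.35], "grip": 1},
    {"translation": [0, 0.5, 0], "delta_rot": [0, 0, -0.35], "grip": 1},
    {"translation": [0, 0.5, 0], "delta_rot": [0, 0, -0.35], "grip": 1},
    {"translation": [0, 0.5, 0], "delta_rot": [0, 0, -0.35], "grip": 1},
    {"translation": [0, 0.5, 0], "delta_rot": [0, 0, -0.35], "grip": 1},
    {"translation": [0, 0.4, 0], "delta_rot": [0, 0, -0.35], "grip": 1},
    {"translation": [0, 0.3, 0], "delta_rot": [0, 0, -0.3], "grip": 1},
    {"translation": [0, 0, 0], "delta_rot": [0, 0, 0], "grip": 1}
  ]
}}

```text
time: 6.4
tool_pos: [0.5687, -0.1697, 0.0714]
tcp_rot: [[-0.0, 1.0, 0.001], [1.0, 0.0, -0.0], [-0.0, 0.001, -1.0]]
ft_force: [-0.2, 0.1, 0.2]
opening: 0.0852
```

Run:
```python
from h import *
p,d=optics.grab_frame('top')
q,_=optics.grab_frame('scene')
cv2.imwrite('pics/m3.png',np.hstack([cv2.resize(p[145:295,225:425],(400,300)),cv2.resize(q[170:320,170:370],(400,300))]))
```

```text
(no output)
```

View pics/m3.png

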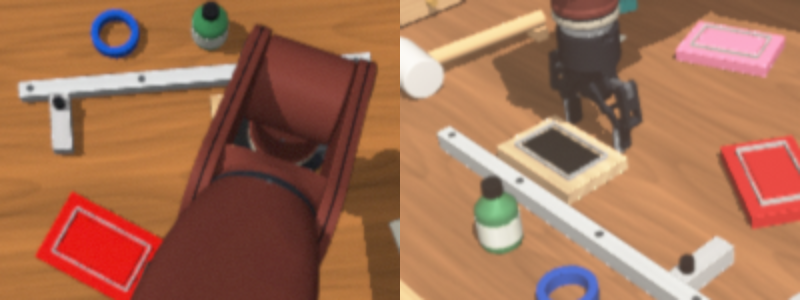

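Yaw is 90°, and the scene view shows the die parallel to the rail with about 15 mm to go. I'll press in gently.

{"fn": "step_arm", "kwargs": {
  "commands": [
    {"translation": [0, 0.25, 0], "delta_rot": [0, 0, 0], "grip": 1},
    {"translation": [0, 0.2, 0], "delta_rot": [0, 0, -0.03], "grip": 1},
    {"translation": [0, 0.05, 0], "delta_rot": [0, 0, 0], "grip": 1},
    {"translation": [0, 0.03, 0], "delta_rot": [0, 0, 0], "grip": 1},
    {"translation": [0, 0.03, 0], "delta_rot": [0, 0, 0], "grip": 1},
    {"translation": [0, 0.03, 0], "delta_rot": [0, 0, 0], "grip": 1},
    {"translation": [0, 0, 0], "delta_rot": [0, 0, 0], "grip": 1},
    {"translation": [0, 0, 0], "delta_rot": [0, 0, 0], "grip": 1}
  ]
}}

```text
time: 7.5
tool_pos: [0.5859, -0.1697, 0.0714]
tcp_rot: [[-0.004, 1.0, 0.0], [1.0, 0.004, -0.0], [-0.0, 0.0, -1.0]]
ft_force: [-1.5, 0.1, -0.2]
opening: 0.0854
```

{"fn": "step_arm", "kwargs": {
  "commands": [
    {"translation": [0, 0.03, 0], "delta_rot": [0, 0, 0], "grip": 1},
    {"translation": [0, 0.03, 0], "delta_rot": [0, 0, 0], "grip": 1},
    {"translation": [0, 0.03, 0], "delta_rot": [0, 0, 0], "grip": 1},
    {"translation": [0, 0, 0], "delta_rot": [0, 0, 0], "grip": 1},
    {"translation": [0, 0, 0], "delta_rot": [0, 0, 0], "grip": 1},
    {"translation": [0, 0, 0], "delta_rot": [0, 0, 0], "grip": 1},
    {"translation": [0, 0, 0], "delta_rot": [0, 0, 0], "grip": 1},
    {"translation": [0, 0, 0], "delta_rot": [0, 0, 0], "grip": 1}
  ]
}}

```text
time: 8.5
tool_pos: [0.5877, -0.1697, 0.0713]
tcp_rot: [[-0.004, 1.0, -0.002], [1.0, 0.004, 0.0], [0.0, -0.002, -1.0]]
ft_force: [-7.6, -0.0, 4.4]
opening: 0.0855
```

Run:
```python
from h import *
q,_=optics.grab_frame('scene');print(observe()['tool_pos'],observe()['ft_force'],observe()['moment'])
cv2.imwrite('pics/m4.png',cv2.resize(q[180:300,180:340],(800,600),interpolation=cv2.INTER_CUBIC))
```

```text
[ 0.58765978 -0.1696854   0.07130849] [-7.02191801  0.40072236  3.78694603] [-0.04235932  1.00500725 -0.04964908]
```

View pics/m4.png

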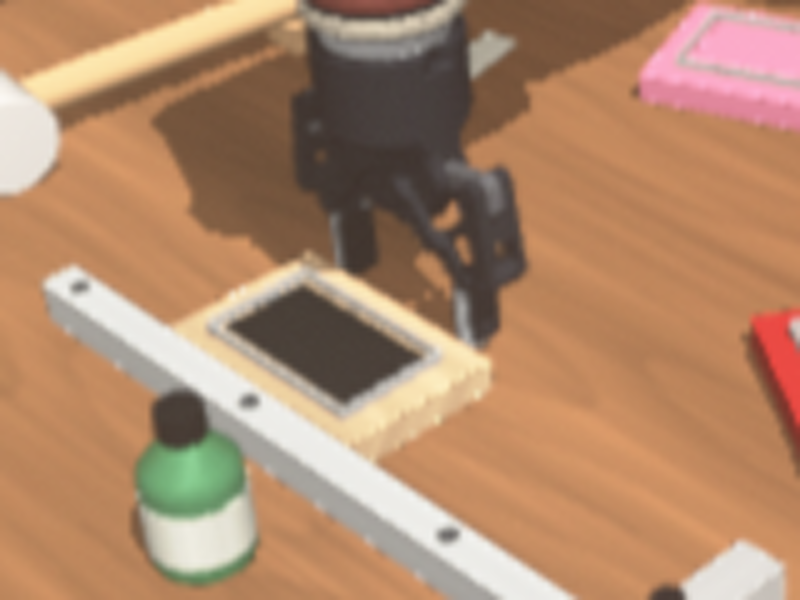

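The die is flat against the rail. I'll back off, rise, and head for the -y end.

{"fn": "step_arm", "kwargs": {
  "commands": [
    {"translation": [0, -0.5, 0], "delta_rot": [0, 0, 0], "grip": 1},
    {"translation": [0, -0.8, 0], "delta_rot": [0, 0, 0], "grip": 1},
    {"translation": [0, 0, -1], "delta_rot": [0, 0, 0], "grip": 1},
    {"translation": [0, 0, -1], "delta_rot": [0, 0, 0], "grip": 1},
    {"translation": [-1, 0, -1], "delta_rot": [0, 0, 0], "grip": 1},
    {"translation": [-1, 0, -1], "delta_rot": [0, 0, 0], "grip": 1},
    {"translation": [-1, 0, 0], "delta_rot": [0, 0, 0], "grip": 1},
    {"translation": [-1, 0, 0], "delta_rot": [0, 0, 0], "grip": 1}
  ]
}}

```text
time: 9.55
tool_pos: [0.551, -0.2911, 0.1927]
tcp_rot: [[-0.004, 1.0, 0.003], [1.0, 0.004, -0.002], [-0.002, 0.003, -1.0]]
ft_force: [1.3, -0.5, -1.2]
opening: 0.0857
```

{"fn": "step_arm", "kwargs": {
  "commands": [
    {"translation": [-0.7, 0, 0], "delta_rot": [0, 0, 0], "grip": 1},
    {"translation": [0, 0, 0], "delta_rot": [0, 0, 1], "grip": 1},
    {"translation": [0, 0, 0], "delta_rot": [0, 0, 1], "grip": 1},
    {"translation": [0, 0, 0], "delta_rot": [0, 0, 1], "grip": 1},
    {"translation": [0, 0, 0], "delta_rot": [0, 0, 1], "grip": 1},
    {"translation": [0, 0, 0], "delta_rot": [0, 0, 1], "grip": 1},
    {"translation": [0, 0, 0], "delta_rot": [0, 0, 1], "grip": 1},
    {"translation": [0, 0, 0], "delta_rot": [0, 0, 1], "grip": 1}
  ]
}}

```text
time: 10.55
tool_pos: [0.5505, -0.3107, 0.1913]
tcp_rot: [[0.829, 0.559, 0.001], [0.559, -0.829, 0.0], [0.0, 0.0, -1.0]]
ft_force: [0.7, 0.8, -0.4]
opening: 0.0854
```

Run:
```python
from h import *
p,d=optics.grab_frame('top');q,_=optics.grab_frame('scene')
cv2.imwrite('pics/top5.png',p)
cv2.imwrite('pics/m5.png',cv2.resize(p[145:295,225:425],(800,600),interpolation=cv2.INTER_CUBIC))
cv2.imwrite('pics/m5b.png',cv2.resize(q[130:330,130:400],(800,592),interpolation=cv2.INTER_CUBIC))
```

```text
(no output)
```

View pics/m5.png

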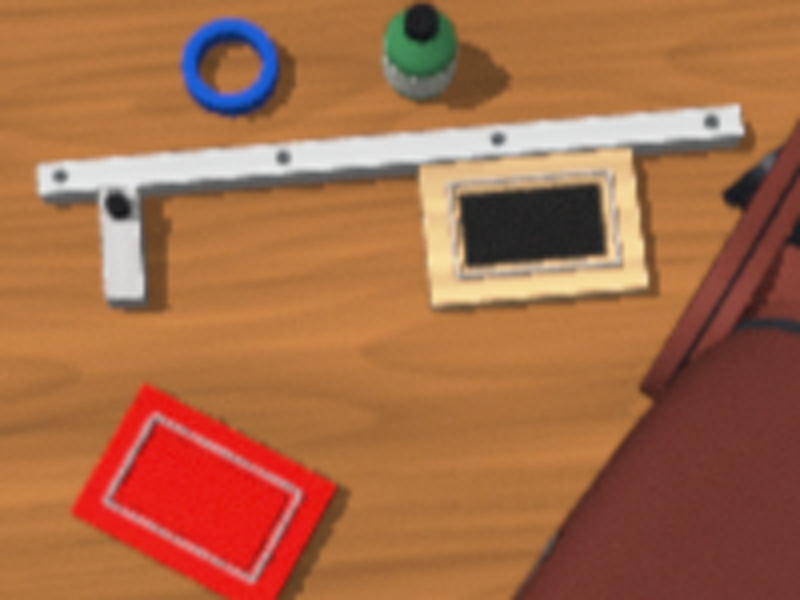

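View pics/m5b.png

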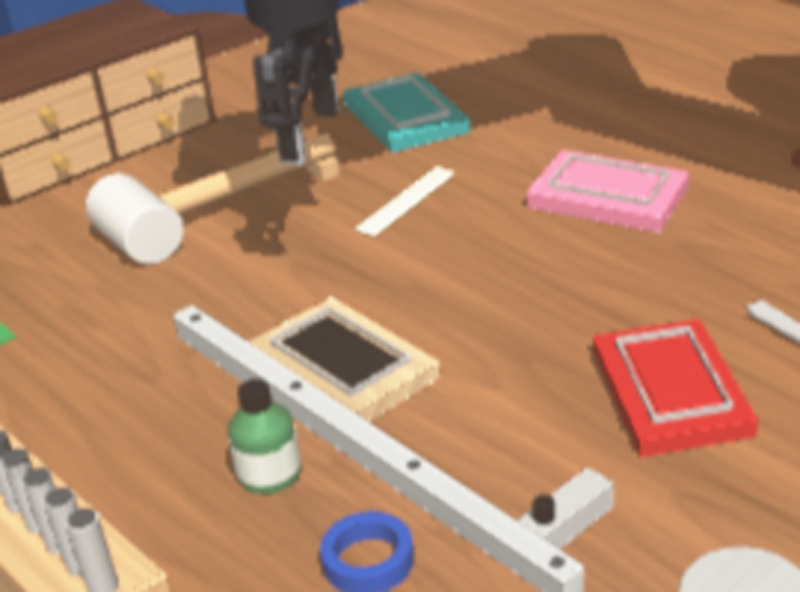

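The die lies flat on the rail; its visible corners are at crop pixels (433,306), (648,285), (633,150). The bystanders are unmoved.

Run:
```python
from h import *
f=lambda L:[(225+(u+.5)/4-.5,145+(v+.5)/4-.5) for u,v in L]
print(unproj(f([(633,150),(648,287),(433,306),(419,166)]),.018))
p=[(470,180),(490,178),(478,205),(458,190),(495,190)];print(unproj(p,.04))
```

```text
[[ 0.6901507  -0.24079855]
 [ 0.59698196 -0.23990574]
 [ 0.59592293 -0.10099008]
 [ 0.69088858 -0.1003346 ]]
[[ 0.66951036 -0.46037169]
 [ 0.67058719 -0.51235656]
 [ 0.60153757 -0.47024674]
 [ 0.64536086 -0.42570175]
 [ 0.63746664 -0.51976784]]
```

{"fn": "step_arm", "kwargs": {
  "commands": [
    {"translation": [0, 0, 0], "delta_rot": [0, 0, 1], "grip": 0},
    {"translation": [0, 0, 0], "delta_rot": [0, 0, 1], "grip": -0.05},
    {"translation": [0, 0, 0], "delta_rot": [0, 0, 1], "grip": -0.05},
    {"translation": [0, 0, 0], "delta_rot": [0, 0, 1], "grip": -0.05},
    {"translation": [0.75, 0, 0], "delta_rot": [0, 0, 0.2], "grip": -0.05},
    {"translation": [0.75, -0.25, 0], "delta_rot": [0, 0, 0], "grip": -0.05},
    {"translation": [0.75, -0.25, 0], "delta_rot": [0, 0, 0], "grip": -0.05},
    {"translation": [0.75, -0.25, 0], "delta_rot": [0, 0, 0], "grip": -0.05}
  ]
}}

```text
time: 11.65
tool_pos: [0.6407, -0.2864, 0.1913]
tcp_rot: [[1.0, 0.015, 0.0], [0.015, -1.0, 0.0], [0.0, -0.0, -1.0]]
ft_force: [0.6, -0.4, -0.1]
opening: 0.0405
```

{"fn": "step_arm", "kwargs": {
  "commands": [
    {"translation": [0, 0, 1], "delta_rot": [0, 0, 0], "grip": -0.05},
    {"translation": [0, 0, 1], "delta_rot": [0, 0, 0], "grip": -0.05},
    {"translation": [0, 0, 1], "delta_rot": [0, 0, 0], "grip": -0.05},
    {"translation": [0, 0, 0], "delta_rot": [0, 0, 0], "grip": -0.05},
    {"translation": [0, 0, 0], "delta_rot": [0, 0, 0], "grip": -0.05},
    {"translation": [0, 0, 0], "delta_rot": [0, 0, 0], "grip": -0.05},
    {"translation": [0, 0, 0], "delta_rot": [0, 0, 0], "grip": -0.05},
    {"translation": [0, 0, 0], "delta_rot": [0, 0, 0], "grip": -0.05}
  ]
}}

```text
time: 12.65
tool_pos: [0.6401, -0.2869, 0.1022]
tcp_rot: [[1.0, 0.011, 0.001], [0.011, -1.0, -0.001], [0.001, 0.001, -1.0]]
ft_force: [-0.6, 1.4, -0.6]
opening: 0.0405
```

Run:
```python
from h import *
s=observe();m=optics.camera_model('wrist');p,d=optics.grab_frame('wrist');K=m['K']
cv2.imwrite('pics/w6.png',p)
v,u=np.mgrid[0:480,0:640]
c=np.stack([(u-K[0,2])/K[0,0]*d,-(v-K[1,2])/K[1,1]*d,-d],-1)
P=c@m['attitude'].T+m['position']
T=(P-s['tool_pos'])@s['tcp_rot']
M=(d>0)&(abs(T[...,1])<.014)&(abs(abs(T[...,0])-.03)<.025)&(T[...,2]<.09)&(T[...,2]>.05)
print(np.percentile(T[M],[0,1,50,99,100],axis=0).round(4))
q,_=optics.grab_frame('scene')
cv2.imwrite('pics/m6.png',cv2.resize(q[130:330,130:400],(800,592),interpolation=cv2.INTER_CUBIC))
```

```text
[[-0.0341 -0.014   0.05  ]
 [-0.0332 -0.013   0.0503]
 [ 0.0204 -0.0077  0.0607]
 [ 0.0548  0.0129  0.0893]
 [ 0.055   0.014   0.09  ]]
```

View pics/m6.png

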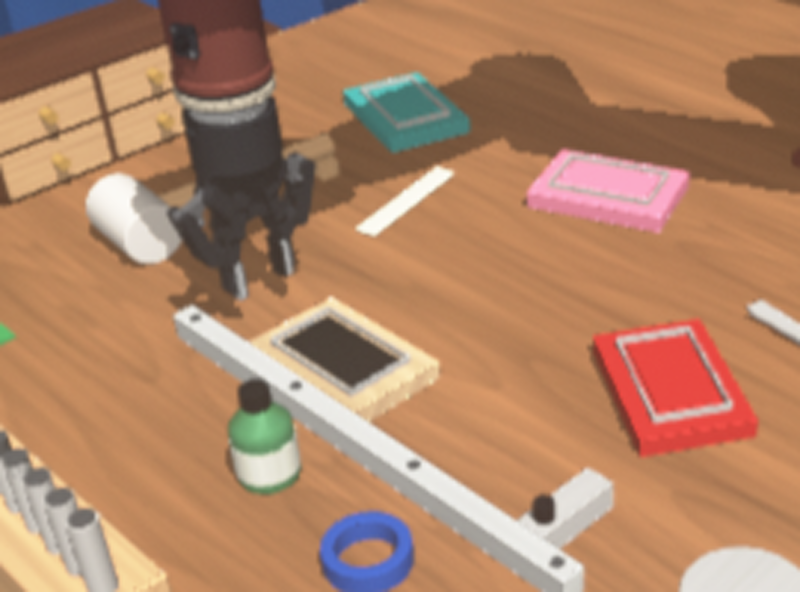

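View pics/w6.png

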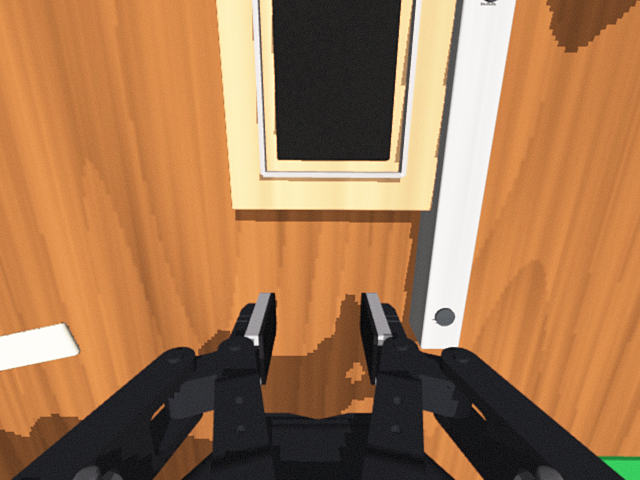

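Run:
```python
from h import *
s=observe();m=optics.camera_model('wrist');p,d=optics.grab_frame('wrist');K=m['K']
v,u=np.mgrid[0:480,0:640]
c=np.stack([(u-K[0,2])/K[0,0]*d,-(v-K[1,2])/K[1,1]*d,-d],-1)
T=(c@m['attitude'].T+m['position']-s['tool_pos'])@s['tcp_rot']
for r in range(288,312,3): print(r,[np.round(T[r,k]*1000).astype(int).tolist() for k in (262,268,272,365,370,376)])
# widest stuff on rail side with z>0.03
M=(d>0)&(T[...,0]>.03)&(T[...,0]<.09)&(abs(T[...,1])<.04)&(T[...,2]<.085)
for z0 in range(20,80,5):
    k=M&(abs(T[...,2]*1000-z0)<2.5); print(z0,T[k][:,0].max() if k.any() else None)
```

```text
288 [[-32, 3, 102], [-28, 3, 102], [-26, 4, 103], [27, 3, 102], [30, 4, 103], [34, 4, 102]]
291 [[-32, 6, 103], [-28, 5, 102], [-26, 6, 103], [27, 5, 102], [30, 5, 102], [34, 6, 103]]
294 [[-25, -12, 66], [-23, -11, 67], [-21, -12, 65], [22, -12, 66], [24, -12, 65], [27, -12, 66]]
297 [[-25, -11, 64], [-22, -12, 63], [-20, -12, 63], [21, -12, 63], [24, -12, 63], [26, -12, 63]]
300 [[-24, -12, 60], [-22, -11, 61], [-20, -11, 62], [21, -12, 60], [23, -12, 61], [26, -12, 60]]
303 [[-24, -12, 57], [-21, -12, 58], [-20, -10, 62], [21, -12, 58], [23, -12, 58], [25, -12, 58]]
306 [[-23, -12, 55], [-21, -11, 56], [-20, -8, 62], [20, -11, 56], [22, -12, 55], [25, -11, 56]]
309 [[-23, -11, 53], [-21, -12, 53], [-20, -7, 62], [20, -10, 56], [22, -12, 53], [24, -12, 52]]
20 0.05365051012060852
25 0.051847465785761944
30 0.043199420608733295
35 0.03005480340658822
40 0.03406448027136315
45 0.03385270017104499
50 0.03404428662219301
55 0.03393135981527689
60 0.03407817488174587
65 0.03224064471923933
70 None
75 0.07394602534327144
```

{"fn": "step_arm", "kwargs": {
  "commands": [
    {"translation": [0, 0, 0.8], "delta_rot": [0, 0, 0.03], "grip": -0.05},
    {"translation": [0, 0, 0], "delta_rot": [0, 0, 0], "grip": -0.05},
    {"translation": [0, -0.5, 0], "delta_rot": [0, 0, 0], "grip": -0.05},
    {"translation": [0, -0.4, 0], "delta_rot": [0, 0, 0], "grip": -0.05},
    {"translation": [0, -0.4, 0], "delta_rot": [0, 0, 0], "grip": -0.05},
    {"translation": [0, -0.4, 0], "delta_rot": [0, 0, 0], "grip": -0.05},
    {"translation": [0, -0.4, 0], "delta_rot": [0, 0, 0], "grip": -0.05},
    {"translation": [0, -0.4, 0], "delta_rot": [0, 0, 0], "grip": -0.05}
  ]
}}

```text
time: 13.8
tool_pos: [0.6396, -0.2113, 0.0779]
tcp_rot: [[1.0, 0.007, 0.001], [0.007, -1.0, -0.001], [0.001, 0.001, -1.0]]
ft_force: [-0.4, -3.3, 1.8]
opening: 0.0406
```

Run:
```python
from h import *
p,_=optics.grab_frame('wrist');q,_=optics.grab_frame('scene')
cv2.imwrite('pics/m7.png',np.hstack([cv2.resize(p,(400,300)),cv2.resize(q[170:320,170:370],(400,300))]))
```

```text
(no output)
```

View pics/m7.png

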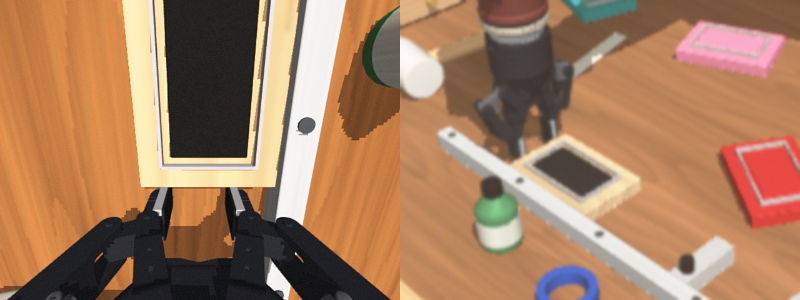

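It slides well along the rail. I'll continue to just short of the stop.

{"fn": "step_arm", "kwargs": {
  "commands": [
    {"translation": [0, -0.5, 0], "delta_rot": [0, 0, 0], "grip": -0.05},
    {"translation": [0, -0.5, 0], "delta_rot": [0, 0, 0], "grip": -0.05},
    {"translation": [0, -0.5, 0], "delta_rot": [0, 0, 0], "grip": -0.05},
    {"translation": [0, -0.5, 0], "delta_rot": [0, 0, 0], "grip": -0.05},
    {"translation": [0, -0.5, 0], "delta_rot": [0, 0, 0], "grip": -0.05},
    {"translation": [0, -0.5, 0], "delta_rot": [0, 0, 0], "grip": -0.05},
    {"translation": [0, -0.5, 0], "delta_rot": [0, 0, 0], "grip": -0.05},
    {"translation": [0, -0.4, 0], "delta_rot": [0, 0, 0], "grip": -0.05}
  ]
}}

```text
time: 14.9
tool_pos: [0.6386, -0.0937, 0.0775]
tcp_rot: [[1.0, 0.007, 0.0], [0.007, -1.0, -0.0], [0.0, 0.0, -1.0]]
ft_force: [0.9, -3.4, 2.4]
opening: 0.0407
```

{"fn": "step_arm", "kwargs": {
  "commands": [
    {"translation": [0, -0.2, 0], "delta_rot": [0, 0, 0], "grip": -0.05},
    {"translation": [0, -0.2, 0], "delta_rot": [0, 0, 0], "grip": -0.05},
    {"translation": [0, -0.1, 0], "delta_rot": [0, 0, 0], "grip": -0.05},
    {"translation": [0, -0.07, 0], "delta_rot": [0, 0, 0], "grip": -0.05},
    {"translation": [0, -0.05, 0], "delta_rot": [0, 0, 0], "grip": -0.05},
    {"translation": [0, -0.03, 0], "delta_rot": [0, 0, 0], "grip": -0.05},
    {"translation": [0, 0, 0], "delta_rot": [0, 0, 0], "grip": -0.05},
    {"translation": [0, 0, 0], "delta_rot": [0, 0, 0], "grip": -0.05}
  ]
}}

```text
time: 15.9
tool_pos: [0.6384, -0.0752, 0.0774]
tcp_rot: [[1.0, 0.007, 0.0], [0.007, -1.0, 0.0], [0.0, -0.0, -1.0]]
ft_force: [0.6, -2.6, 1.5]
opening: 0.0405
```

Run:
```python
from h import *
p,_=optics.grab_frame('wrist');q,_=optics.grab_frame('scene')
cv2.imwrite('pics/m8.png',np.hstack([cv2.resize(p,(400,300)),cv2.resize(q[220:370,220:420],(400,300))]))
```

```text
(no output)
```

View pics/m8.png

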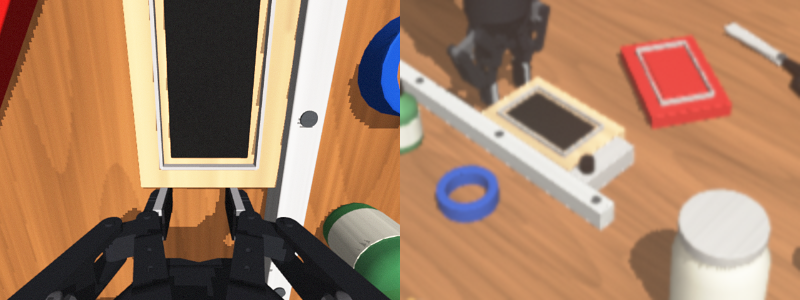

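A few mm may remain, so I'll press on slowly.

{"fn": "step_arm", "kwargs": {
  "commands": [
    {"translation": [0, -0.05, 0], "delta_rot": [0, 0, 0], "grip": -0.05},
    {"translation": [0, -0.05, 0], "delta_rot": [0, 0, 0], "grip": -0.05},
    {"translation": [0, -0.04, 0], "delta_rot": [0, 0, 0], "grip": -0.05},
    {"translation": [0, -0.03, 0], "delta_rot": [0, 0, 0], "grip": -0.05},
    {"translation": [0, 0, 0], "delta_rot": [0, 0, 0], "grip": -0.05},
    {"translation": [0, 0, 0], "delta_rot": [0, 0, 0], "grip": -0.05},
    {"translation": [0, 0, 0], "delta_rot": [0, 0, 0], "grip": -0.05},
    {"translation": [0, 0, 0], "delta_rot": [0, 0, 0], "grip": -0.05}
  ]
}}

```text
time: 17.0
tool_pos: [0.6383, -0.0699, 0.0773]
tcp_rot: [[1.0, 0.007, -0.0], [0.007, -1.0, 0.0], [-0.0, -0.0, -1.0]]
ft_force: [0.9, -1.0, 1.1]
opening: 0.0405
```

{"fn": "step_arm", "kwargs": {
  "commands": [
    {"translation": [0, -0.04, 0], "delta_rot": [0, 0, 0], "grip": -0.05},
    {"translation": [0, -0.04, 0], "delta_rot": [0, 0, 0], "grip": -0.05},
    {"translation": [0, 0, 0], "delta_rot": [0, 0, 0], "grip": -0.05},
    {"translation": [0, 0, 0], "delta_rot": [0, 0, 0], "grip": -0.05},
    {"translation": [0, 0, 0], "delta_rot": [0, 0, 0], "grip": -0.05},
    {"translation": [0, 0, 0], "delta_rot": [0, 0, 0], "grip": -0.05},
    {"translation": [0, 0, 0], "delta_rot": [0, 0, 0], "grip": -0.05},
    {"translation": [0, 0, 0], "delta_rot": [0, 0, 0], "grip": -0.05}
  ]
}}

```text
time: 18.0
tool_pos: [0.6381, -0.0692, 0.0773]
tcp_rot: [[1.0, 0.007, -0.0], [0.007, -1.0, -0.002], [-0.0, 0.002, -1.0]]
ft_force: [-0.8, -8.1, -0.2]
opening: 0.0403
```

The force rose to 8 N with motion stopped, so the board is at the stop. I'll back off, rise and look.

{"fn": "step_arm", "kwargs": {
  "commands": [
    {"translation": [0, 0.3, 0], "delta_rot": [0, 0, 0], "grip": -0.05},
    {"translation": [0, 0.7, 0], "delta_rot": [0, 0, 0], "grip": -0.05},
    {"translation": [0, 0, -1], "delta_rot": [0, 0, 0], "grip": -0.05},
    {"translation": [0, 0, -1], "delta_rot": [0, 0, 0], "grip": -0.05},
    {"translation": [0, 0.8, -1], "delta_rot": [0, 0, 0], "grip": -0.05},
    {"translation": [0, 1, -1], "delta_rot": [0, 0, 0], "grip": -0.05},
    {"translation": [-0.5, 1, 0], "delta_rot": [0, 0, 0], "grip": -0.05},
    {"translation": [-0.5, 1, 0], "delta_rot": [0, 0, 0], "grip": -0.05}
  ]
}}

```text
time: 19.0
tool_pos: [0.6089, -0.2137, 0.198]
tcp_rot: [[1.0, 0.007, 0.001], [0.007, -1.0, -0.0], [0.001, 0.0, -1.0]]
ft_force: [-0.3, -0.9, 0.5]
opening: 0.0405
```

Run:
```python
from h import *
p,_=optics.grab_frame('top');q,_=optics.grab_frame('scene')
cv2.imwrite('pics/top9.png',p)
cv2.imwrite('pics/m9.png',cv2.resize(p[165:255,225:345],(800,600),interpolation=cv2.INTER_CUBIC))
cv2.imwrite('pics/m9b.png',cv2.resize(q[240:345,230:370],(800,600),interpolation=cv2.INTER_CUBIC))
```

```text
(no output)
```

View pics/m9.png

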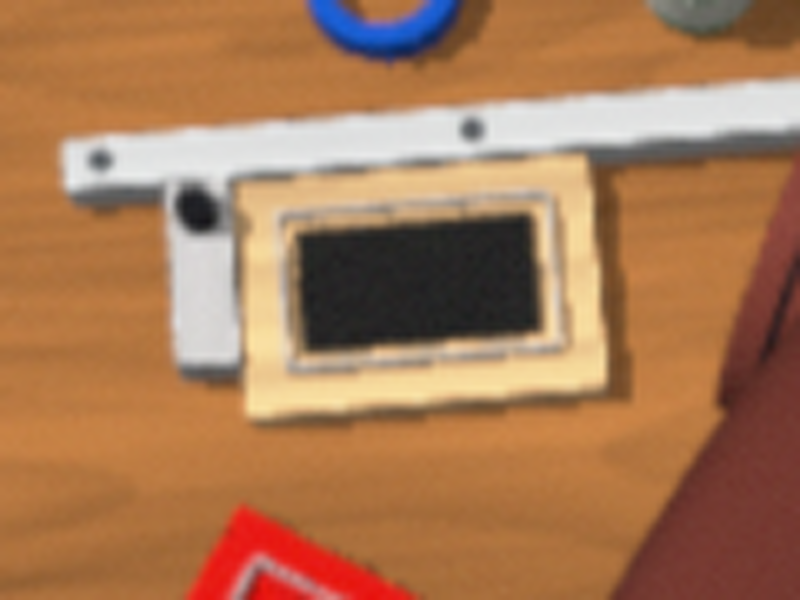

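View pics/m9b.png

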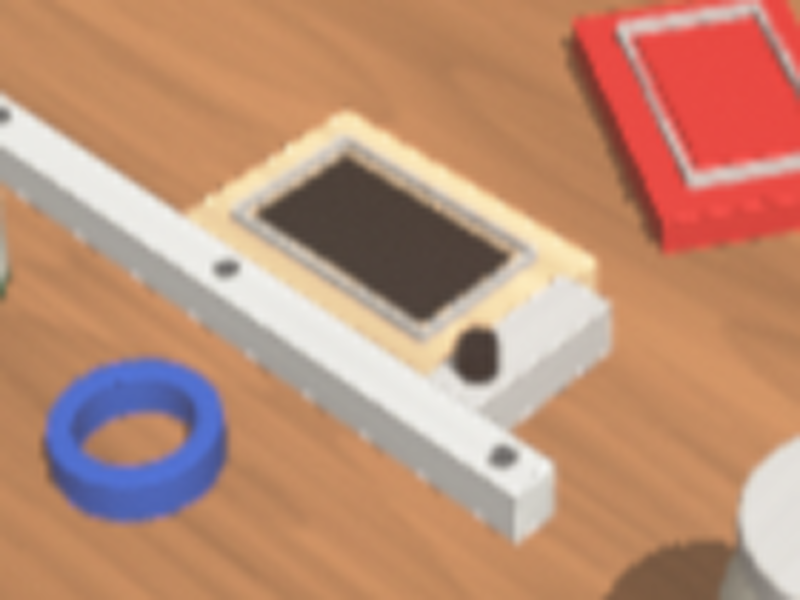

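It looks seated on both faces. I'll give one confirming nudge towards the rail with closed fingers on the middle of the near long side, then re-check.

{"fn": "step_arm", "kwargs": {
  "commands": [
    {"translation": [-0.27, -0.86, 0], "delta_rot": [0, 0, 0], "grip": -1},
    {"translation": [-0.27, -0.86, 0], "delta_rot": [0, 0, 0], "grip": -1},
    {"translation": [-0.27, -0.86, 0], "delta_rot": [0, 0, 0], "grip": -1},
    {"translation": [-0.27, -0.86, 0], "delta_rot": [0, 0, 0], "grip": -1},
    {"translation": [-0.27, -0.86, 0], "delta_rot": [0, 0, 0], "grip": -1},
    {"translation": [-0.27, -0.86, 0], "delta_rot": [0, 0, 0], "grip": -1},
    {"translation": [-0.27, -0.86, 0], "delta_rot": [0, 0, 0], "grip": -1},
    {"translation": [-0.27, -0.86, 0], "delta_rot": [0, 0, 0], "grip": -1}
  ]
}}

```text
time: 20.1
tool_pos: [0.5426, -0.0046, 0.1974]
tcp_rot: [[1.0, 0.007, -0.0], [0.007, -1.0, 0.0], [-0.0, -0.0, -1.0]]
ft_force: [0.4, -0.2, 1.1]
opening: -0.0001
```

{"fn": "step_arm", "kwargs": {
  "commands": [
    {"translation": [0, 0, 1], "delta_rot": [0, 0, 0], "grip": -1},
    {"translation": [0, 0, 1], "delta_rot": [0, 0, 0], "grip": -1},
    {"translation": [0, 0, 0.8], "delta_rot": [0, 0, 0], "grip": -1},
    {"translation": [0, 0, 0], "delta_rot": [0, 0, 0], "grip": -1},
    {"translation": [0, 0, 0], "delta_rot": [0, 0, 0], "grip": -1},
    {"translation": [0, 0, 0], "delta_rot": [0, 0, 0], "grip": -1},
    {"translation": [0, 0, 0], "delta_rot": [0, 0, 0], "grip": -1},
    {"translation": [0, 0, 0], "delta_rot": [0, 0, 0], "grip": -1}
  ]
}}

```text
time: 21.1
tool_pos: [0.5434, -0.006, 0.114]
tcp_rot: [[1.0, 0.007, 0.001], [0.007, -1.0, -0.0], [0.001, 0.0, -1.0]]
ft_force: [-0.0, -0.1, -0.3]
opening: 0.0003
```

Run:
```python
from h import *
s=observe();m=optics.camera_model('wrist');p,d=optics.grab_frame('wrist');K=m['K']
cv2.imwrite('pics/w10.png',p)
v,u=np.mgrid[0:480,0:640]
c=np.stack([(u-K[0,2])/K[0,0]*d,-(v-K[1,2])/K[1,1]*d,-d],-1)
T=(c@m['attitude'].T+m['position']-s['tool_pos'])@s['tcp_rot']
M=(d>0)&(abs(T[...,0])<.03)&(abs(T[...,1])<.014)&(T[...,2]<.085)&(T[...,2]>.05)
print(s['tool_pos'],np.percentile(T[M],[0,1,99,100],axis=0).round(4))
```

```text
[ 0.54337771 -0.00600899  0.11395151] [[-0.0137 -0.0127  0.05  ]
 [-0.0132 -0.0124  0.0501]
 [ 0.0133 -0.007   0.0695]
 [ 0.0136 -0.0065  0.0711]]
```

View pics/w10.png

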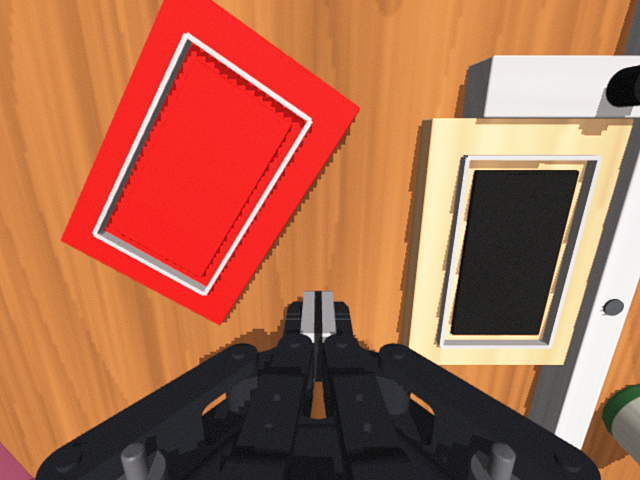

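The fingers are clear of both boards. I'll descend and nudge +x.

{"fn": "step_arm", "kwargs": {
  "commands": [
    {"translation": [0, 0, 1], "delta_rot": [0, 0, 0], "grip": -1},
    {"translation": [0, 0, 0], "delta_rot": [0, 0, 0], "grip": -1},
    {"translation": [0.5, 0, 0], "delta_rot": [0, 0, 0], "grip": -1},
    {"translation": [0.4, 0, 0], "delta_rot": [0, 0, 0], "grip": -1},
    {"translation": [0.2, 0, 0], "delta_rot": [0, 0, 0], "grip": -1},
    {"translation": [0.1, 0, 0], "delta_rot": [0, 0, 0], "grip": -1},
    {"translation": [0.05, 0, 0], "delta_rot": [0, 0, 0], "grip": -1},
    {"translation": [0, 0, 0], "delta_rot": [0, 0, 0], "grip": -1}
  ]
}}

```text
time: 22.15
tool_pos: [0.5803, -0.0057, 0.0833]
tcp_rot: [[1.0, 0.007, -0.0], [0.007, -1.0, 0.0], [-0.0, -0.0, -1.0]]
ft_force: [0.4, 0.2, 0.1]
opening: 0.0004
```

{"fn": "step_arm", "kwargs": {
  "commands": [
    {"translation": [0.04, 0, 0], "delta_rot": [0, 0, 0], "grip": -1},
    {"translation": [0.04, 0, 0], "delta_rot": [0, 0, 0], "grip": -1},
    {"translation": [0, 0, 0], "delta_rot": [0, 0, 0], "grip": -1},
    {"translation": [0, 0, 0], "delta_rot": [0, 0, 0], "grip": -1},
    {"translation": [0, 0, 0], "delta_rot": [0, 0, 0], "grip": -1},
    {"translation": [0, 0, 0], "delta_rot": [0, 0, 0], "grip": -1},
    {"translation": [0, 0, 0], "delta_rot": [0, 0, 0], "grip": -1},
    {"translation": [0, 0, 0], "delta_rot": [0, 0, 0], "grip": -1}
  ]
}}

```text
time: 23.15
tool_pos: [0.583, -0.0057, 0.0834]
tcp_rot: [[1.0, 0.007, -0.0], [0.007, -1.0, -0.0], [-0.0, 0.0, -1.0]]
ft_force: [0.6, 0.6, 0.1]
opening: -0.0
```

{"fn": "step_arm", "kwargs": {
  "commands": [
    {"translation": [0.04, 0, 0], "delta_rot": [0, 0, 0], "grip": -1},
    {"translation": [0.04, 0, 0], "delta_rot": [0, 0, 0], "grip": -1},
    {"translation": [0.03, 0, 0], "delta_rot": [0, 0, 0], "grip": -1},
    {"translation": [0, 0, 0], "delta_rot": [0, 0, 0], "grip": -1},
    {"translation": [0, 0, 0], "delta_rot": [0, 0, 0], "grip": -1},
    {"translation": [0, 0, 0], "delta_rot": [0, 0, 0], "grip": -1},
    {"translation": [0, 0, 0], "delta_rot": [0, 0, 0], "grip": -1},
    {"translation": [0, 0, 0], "delta_rot": [0, 0, 0], "grip": -1}
  ]
}}

```text
time: 24.15
tool_pos: [0.5861, -0.0057, 0.0833]
tcp_rot: [[1.0, 0.007, -0.001], [0.007, -1.0, -0.0], [-0.001, 0.0, -1.0]]
ft_force: [-4.9, -0.4, 2.1]
opening: -0.0001
```

{"fn": "step_arm", "kwargs": {
  "commands": [
    {"translation": [0.04, 0, 0], "delta_rot": [0, 0, 0], "grip": -1},
    {"translation": [0, 0, 0], "delta_rot": [0, 0, 0], "grip": -1},
    {"translation": [0, 0, 0], "delta_rot": [0, 0, 0], "grip": -1},
    {"translation": [0, 0, 0], "delta_rot": [0, 0, 0], "grip": -1},
    {"translation": [0, 0, 0], "delta_rot": [0, 0, 0], "grip": -1},
    {"translation": [0, 0, 0], "delta_rot": [0, 0, 0], "grip": -1},
    {"translation": [0, 0, 0], "delta_rot": [0, 0, 0], "grip": -1},
    {"translation": [0, 0, 0], "delta_rot": [0, 0, 0], "grip": -1}
  ]
}}

```text
time: 25.15
tool_pos: [0.5864, -0.0056, 0.0831]
tcp_rot: [[1.0, 0.007, -0.003], [0.007, -1.0, 0.0], [-0.003, -0.0, -1.0]]
ft_force: [-8.1, -1.1, 5.8]
opening: 0.0001
```

{"fn": "step_arm", "kwargs": {
  "commands": [
    {"translation": [-0.1, 0, 0], "delta_rot": [0, 0, 0], "grip": -1},
    {"translation": [-0.5, 0, 0], "delta_rot": [0, 0, 0], "grip": -1},
    {"translation": [-0.5, 0, 0], "delta_rot": [0, 0, 0], "grip": -1},
    {"translation": [0, 0, -1], "delta_rot": [0, 0, 0], "grip": -1},
    {"translation": [0, 0, -1], "delta_rot": [0, 0, 0], "grip": -1},
    {"translation": [0, 0, -1], "delta_rot": [0, 0, 0], "grip": -1},
    {"translation": [0, 1, -1], "delta_rot": [0, 0, 0], "grip": -1},
    {"translation": [0, 1, 0], "delta_rot": [0, 0, 0], "grip": -1}
  ]
}}

```text
time: 26.15
tool_pos: [0.5578, -0.0667, 0.2075]
tcp_rot: [[1.0, 0.008, 0.009], [0.008, -1.0, -0.002], [0.009, 0.002, -1.0]]
ft_force: [0.1, -0.4, 0.1]
opening: 0.0002
```

{"fn": "step_arm", "kwargs": {
  "commands": [
    {"translation": [0, 1, 0], "delta_rot": [0, 0, 0], "grip": -1},
    {"translation": [0, 1, 0], "delta_rot": [0, 0, 0], "grip": -1},
    {"translation": [0, 1, 0], "delta_rot": [0, 0, 0], "grip": -1},
    {"translation": [0, 1, 0], "delta_rot": [0, 0, 0], "grip": -1},
    {"translation": [0, 1, 0], "delta_rot": [0, 0, 0], "grip": -1},
    {"translation": [0, 1, 0], "delta_rot": [0, 0, 0], "grip": -1},
    {"translation": [0, 0, 0], "delta_rot": [0, 0, 0], "grip": -1},
    {"translation": [0, 0, 0], "delta_rot": [0, 0, 0], "grip": -1}
  ]
}}

```text
time: 27.15
tool_pos: [0.5565, -0.2455, 0.2035]
tcp_rot: [[1.0, 0.007, 0.001], [0.007, -1.0, 0.0], [0.001, -0.0, -1.0]]
ft_force: [0.1, -0.0, 0.1]
opening: 0.0001
```

Run:
```python
from h import *
p,_=optics.grab_frame('top');q,_=optics.grab_frame('scene')
cv2.imwrite('pics/top11.png',p)
cv2.imwrite('pics/m11.png',cv2.resize(p[165:255,225:345],(800,600),interpolation=cv2.INTER_CUBIC))
cv2.imwrite('pics/scene11.png',q)
cv2.imwrite('pics/m11b.png',cv2.resize(q[240:345,230:370],(800,600),interpolation=cv2.INTER_CUBIC))
f=lambda L:[(225+(u+.5)/6.667-.5,165+(v+.5)/6.667-.5) for u,v in L]
```

```text
(no output)
```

View pics/m11.png

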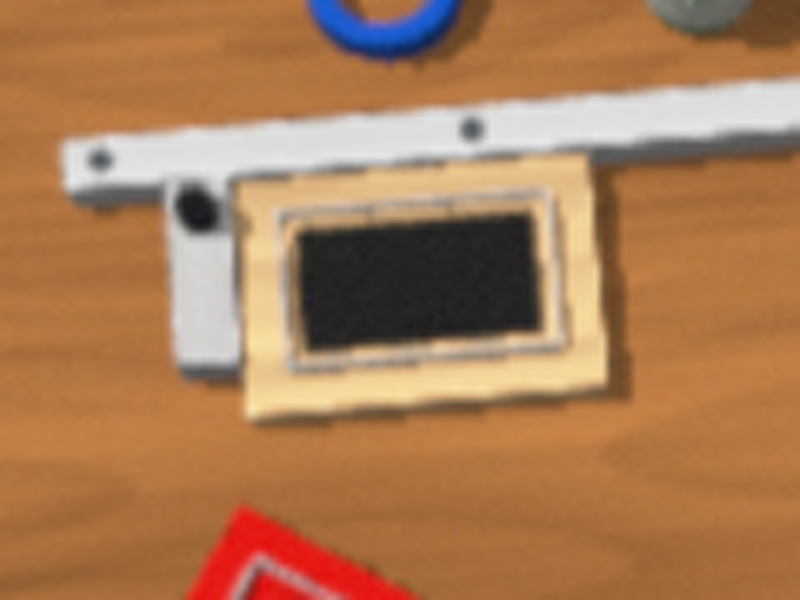

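View pics/m11b.png

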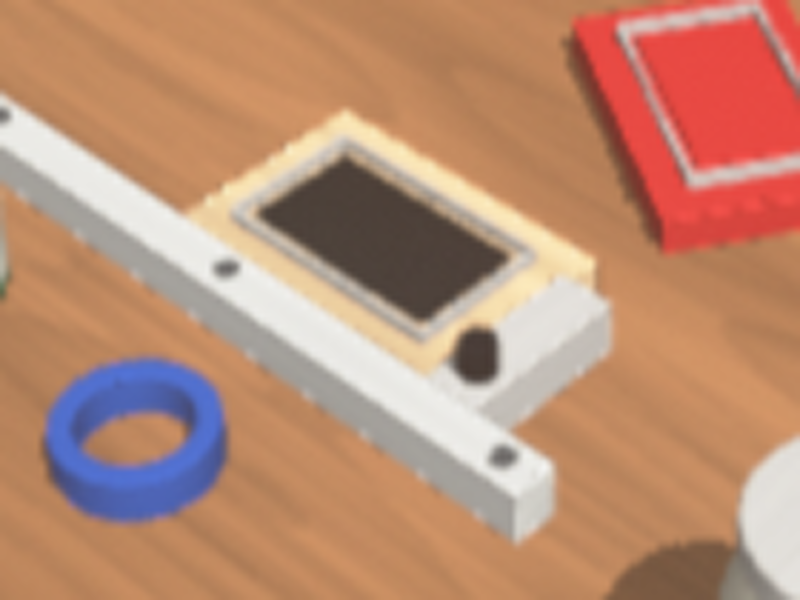

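View pics/top11.png

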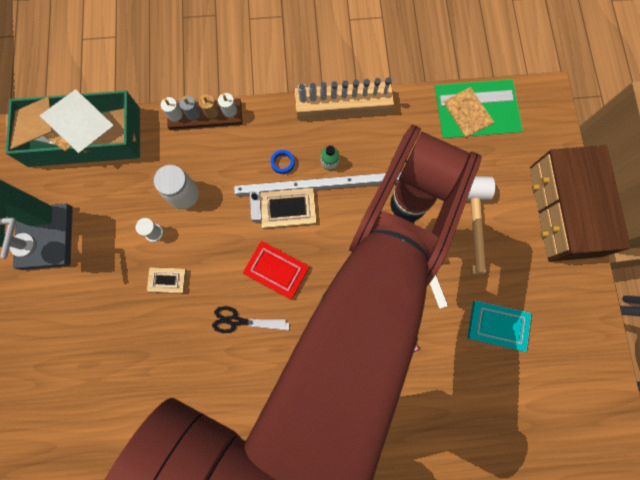

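The die is home: it is flat on the rail and against the stop, and its position is unchanged by the nudge. The bystanders sit at their starting pixels. One numeric check before handing in.

Run:
```python
from h import *
f=lambda L:[(225+(u+.5)/6.667-.5,165+(v+.5)/6.667-.5) for u,v in L]
d=unproj(f([(235,182),(590,155),(607,388),(247,418)]),.018);print(d.round(4).tolist(),d.mean(0))
e=d[3]-d[2];print(np.degrees(np.arctan2(e[1],e[0])))
a=cv2.imread('pics/top0.png');b=cv2.imread('pics/top11.png')
D=cv2.absdiff(a,b).max(2)
for n,(x,y,w,h) in dict(red=(240,238,75,62),scis=(208,300,85,35),small=(143,262,48,36),spool=(130,212,38,32),glue=(150,162,52,50),tape=(266,146,34,30),ink=(318,142,26,30),rail=(232,182,20,14)).items(): print(n,(D[y:y+h,x:x+w]>40).sum())
from plant import ticket
print(observe()['ft_force']); print(ticket.hand_in())
```

```text
[[0.6903, 0.0817], [0.6898, -0.0575], [0.5953, -0.0565], [0.5949, 0.0823]] [0.64258156 0.01249943]
90.14038997556663
red 0
scis 0
small 0
spool 0
glue 0
tape 0
ink 0
rail 0
[0.48228904 0.46762432 0.71105399]
the job is handed in; nothing more can be done
None
```

The large die board is home in the corner and the job is handed in at about 27 s. One long side is flat against the rail, and its end is against the stop block.

- **Pushing:** I pushed the long side with two fingertips, turning it about 26° until it was flat on the rail. I then pushed its end along the rail to the stop, and finished with a gentle nudge towards the rail. It was never gripped or lifted, and the forces I read after each move were about 8 N at most.
- **Position check:** the last top view puts the die centre at (0.643, 0.012) against a target of (0.6435, 0.0115), with its long side at 90.1° and the rail at about 90.3°. That agrees within the camera's 2 mm calibration, and pressing further against each stop barely moved the board.
- **Bystanders:** comparing the first and last top views shows no change at the red board, scissors, small die, spool, glue jar, tape and ink. The mallet, bone folder and turquoise board looked undisturbed, though the arm partly hid the mallet and bone folder.
- **Not checked:** the arm hid the pink board in the final top view. It was last in view, looking untouched, in the scene picture before the push along the rail; the arm did not go near it afterwards.
- **Hand:** it is clear, with about 0.2 m under the gripper body and no contact force. No checks failed.

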